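# Snap the cover onto the telephone junction box

### The arm

A 7-joint arm with a two-finger parallel gripper is mounted at the origin on the work surface; the furniture and walls round the work are solid. World frame = base frame: x ahead of the robot, y to its left, z up, the work surface at z = 0. Lengths are in m, angles in rad, forces in N, time in s.
With the tool pointing down it reaches from about 0.4 to 0.85 m from the base axis. Payload 4.5 kg.
Tool frame: the origin (TCP) lies at the very end of the fingers, on their centre line; the grasp point (between the pads) lies 19 mm behind it; z points along the fingers, y is the line along which they close (so a half turn about z gives the same grasp; the last joint's range is limited). The gripper opens to 88 mm and grips with 3 to 60 N. Pads are 18 mm wide; open, the fingers measure 123 mm over their backs; the gripper's body (75 mm by 187 mm) begins 45 mm behind the grasp point.
Start: joints at [-1.176, 0.689, -0.195, 1.565, 0.157, 0.902, -0.215], TCP at [0.221, 0.585, 0.239] pointing down, gripper open.
Joint ranges: [-3.01, 3.01], [-0.46, 2.08], [-1.47, 1.51], [0.13, 2.56], [-1, 4.14], [0.04, 2.09], [-2.66, 2.66]. Speed limits (rad/s): [2.57, 2.57, 3.14, 3.14, 3.14, 3.14, 3.14].

### API

Orientations are given as a unit quaternion [x, y, z, w].
In Python, from plant import r, eyes, nets gives the robot as it stands.
- The arm moves only by the shell command python3 -m pendant 'ROWS' [FORCE]. ROWS is JSON, a list of rows, each an object of numbers: "claw": the opening, from 0 (shut) to 1 (fully open); "dx", "dy", "dz": the shift along the world's x, y, z in mm; "twist": the turn about the world's z in rad. In form: [{"claw": .., "dx": .., "dy": .., "dz": .., "twist": ..}, ...]. A call has 1 to 8 rows; each row is the pose to reach, as a shift and turn from the pose commanded when the call began; what a row does not reach only later rows make up. A row lasts 1/10 s, in which the tool goes at most 50 mm and 8.59 degrees, less where a joint would pass 70% of its speed; a pose out of reach is approached as far as the arm can. A call with a gripper value outside its range is refused whole. The fingers move at their own pace and stop on an object; FORCE is the grip in N (left out, the last holds). Time passes only in rows, so rows that repeat a pose let the fingers close. It gives the time, the measured TCP pose, the force, the opening and the grip force at its end, in the units of the state.
- r.get_state(): the state, without advancing time (a new reading comes with each control period).
- eyes.snapshot(name): name is "side" or "top" or "wrist"; returns (picture, depth): 400x640x3 uint8, blue, green, red; 400x640 float32, m along the optical axis (not along the pixel's ray), 0 where there is no reading.
- eyes.camera_info(name): a dict with "K" (3x3 intrinsics, pixels), "world_to_cam" (4x4, takes a point from world to camera coordinates); the wrist camera has in their place "T_tool_cam" (4x4, takes a point from camera to tool coordinates, whose origin is the TCP and whose axes are the flange's). Camera axes: x right, y down, z forward; pixel columns grow to the right and rows downward; lengths in m; the calibration is good to about 2 mm. A picture is of the moment at which its call begins: read the wrist's pose just before it. camera_info takes no time and is no camera call.
- r.finish_job(): hands the job in; it is judged then, once.
Trained networks look in the newest picture that a camera, given by its name, has taken for a name from the list of things; names that differ only in an ending like _2 or _b are one class to them, and where a whole thing is asked for, a point or a joint stands for the part that bears it (a point fixed in the world has none). Each returns a list of dicts, best first, with "confidence" (0 to 1); they miss things now and then, are a little off and sometimes report something else, mostly with a low value. They report only what shows in the picture. A call takes as long as a camera call.
- nets.spot_in(camera, query): "box" ([left, top, width, height] as shares, 0 to 1, of the picture: columns of its width, rows of its height, round what is visible of it).
- nets.place_of(camera, query): "position" ([column, row] as shares, 0 to 1, of the picture: columns of its width, rows of its height: a listed point, or the origin of a listed thing).
The state is a dict: "clock": time; "q": joint angles; "qd": joint speeds; "joint_torque": joint torques, N m; "tool_pos": TCP position; "eef_rot": TCP orientation; "contact_force": force on the tool from outside, world axes, zero at the start; "moment": the same for the moment, N m; "opening": opening from 0.0 (shut) to 1.0 (fully open); "finger_force": force on a finger pad.
Only numpy, scipy, OpenCV 4.12 (cv2) and the standard library are available. Lean on these libraries where they do the work, as an engineer would, in place of code of your own. Each camera call takes 0.05 s, during which the arm holds its last target. There are 200 camera calls.

### The job

The telephone junction box on the desk stands open. Take the cover that fits it (the longer of the two loose white covers), set it over the box and press it straight down until it is fully home and the snap hooks at both ends have clicked into its windows. Then let go of it.

Things in the scene. Friction and masses are not known exactly. Their poses are not given: they have to be found in the camera images.
- cover: White plastic hood 124 (x) x 72 (y) x 52 mm, open below, walls 4 mm, about 70 g, right way up. Inside 116 x 64, 48 deep. Grip rib on top along x, 60 long, 14 thick, from 52 to 74 mm above the lower edge. A 34 mm wide window in each end wall, 16.5 to 40 mm up. Origin: centre of the lower edge's plane, z up. Half a turn about z makes no difference. The other, 84 mm long cover does not fit.
- junction_box: Fixed to the desk: white base plate 144 (x) x 88 (y) x 4 mm, 4 pointed corner posts 51 mm tall, black terminal block, springy hook at each x end. Origin: centre of underside, z up. Cover home: centred, x along x, lower edge on the plate (its origin 4 mm above this). Posts guide it from 5 mm off. Cover meets the hooks about 30 mm above home; pressing on down takes 5 to 15 N.
- hook_near (a joint): Snap hook at the box's -x end (towards the robot), white, 20 mm wide, top 48 mm above the desk. Angle in rad: 0 straight, growing as it is bent inwards to the middle of the box. The cover bends it 0.2 to 0.4 on the way down; it springs back to 0 into the cover's window when the cover is home (the click).
- hook_far (a joint): The same snap hook at the box's +x end (away from the robot). 0 when straight, growing as it is bent inwards.

How it is judged:
By the outcome, as a careful person would: the job done as asked, in the order asked, and still so for the second after the job is handed in, with the robot touching nothing.
It also fails if it takes over 45 s, if anything falls off the work surface, if the arm or the gripper's body presses on something with over 40 N, if the wrist force passes 120 N, or if a joint passes its speed limit or range.

## Working session

There is one attempt and no reset: what is moved stays moved. The work goes in short steps, Python scripts to look and compute and a shell command to move; the robot and the scene stay as the last step left them, time stands still between calls to the robot, and variables do not carry over. Pictures are saved under pics/ and viewed, at most 10 in all, crops included, and the job is handed in when it is done.

```bash
mkdir -p pics; cat > h.py <<'E'
import numpy as np,cv2
from plant import r,eyes,nets
from scipy.spatial.transform import Rotation as R
def cam(n,s=None):
    c=eyes.camera_info(n);K=np.array(c["K"])
    if n=="wrist":
        s=s or r.get_state();T=np.eye(4);T[:3,:3]=R.from_quat(s["eef_rot"]).as_matrix();T[:3,3]=s["tool_pos"]
        return K,T@np.array(c["T_tool_cam"])
    return K,np.linalg.inv(np.array(c["world_to_cam"]))
def cloud(n,d,s=None):
    K,T=cam(n,s);v,u=np.mgrid[0:400,0:640]
    P=np.stack([(u-K[0,2])/K[0,0]*d,(v-K[1,2])/K[1,1]*d,d],-1)
    W=P@T[:3,:3].T+T[:3,3];W[d<=0]=np.nan
    return W
E
python3 - <<'E'
from h import *
s=r.get_state();print(s)
ims=[]
for n in("top","side"):
    p,d=eyes.snapshot(n);W=cloud(n,d);np.save(n+".npy",W);ims.append(p)
    for q in("cover","junction_box"):
        for o in nets.spot_in(n,q)[:3]:
            b=np.array(o["box"])*[640,400,640,400];x=b.astype(int)
            c=W[x[1]+x[3]//2,x[0]+x[2]//2];print(n,q,round(o["confidence"],2),x,c.round(3))
        for o in nets.place_of(n,q)[:3]:print("  pt",round(o["confidence"],2),(np.array(o["position"])*[640,400]).round())
    cv2.imwrite(f"pics/{n}.png",p)
E
```

```text
{'clock': 0.0, 'q': array([-1.17622905,  0.69000127, -0.19453372,  1.56634037,  0.15731482,
        0.90247713, -0.21511048]), 'qd': array([ 0.00108977,  0.00104061, -0.00042985,  0.00016445, -0.00401227,
       -0.00026614,  0.00031966]), 'joint_torque': array([ 4.69509741e-04, -5.27569163e+01, -1.26689382e+00, -1.53424162e+01,
       -5.26992080e-02,  6.74139097e-03,  1.78508903e-04]), 'tool_pos': array([0.22043728, 0.58416513, 0.23790071]), 'eef_rot': array([ 1.79358769e-01,  9.83783306e-01, -9.10144763e-04, -1.01351756e-04]), 'contact_force': array([0.29353818, 0.01151621, 0.72396908]), 'moment': array([ 0.03235943,  0.04152246, -0.00770158]), 'finger_force': 0.0, 'opening': 0.9985800448272476}
top cover 0.74 [255 171  49  64] [0.528 0.208 0.072]
  pt 0.92 [282. 204.]
top junction_box 0.65 [335 202  41  64] [0.466 0.036 0.017]
  pt 0.98 [356. 231.]
side cover 0.86 [276 209  84  61] [0.535 0.241 0.053]
  pt 0.91 [317. 254.]
side junction_box 0.72 [318 170  74  42] [0.476 0.039 0.019]
  pt 0.72 [359. 196.]
```

View pics/top.png

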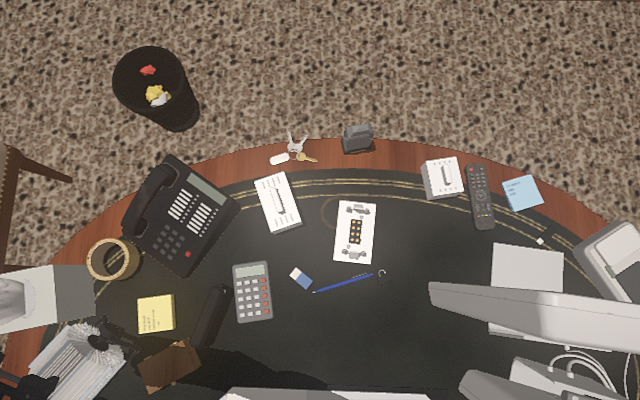

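View pics/side.png

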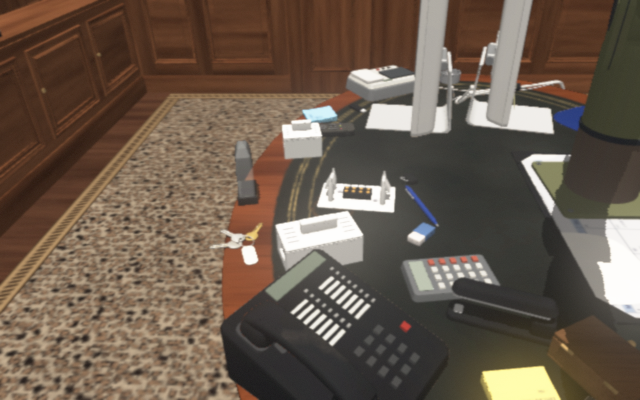

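```bash
python3 - <<'E'
from h import *
W=np.load("top.npy")
def rect(x,y,w,h,lo,hi,m=6):
    P=W[y-m:y+h+m,x-m:x+w+m].reshape(-1,3);P=P[(P[:,2]>lo)&(P[:,2]<hi)]
    (c,sz,a)=cv2.minAreaRect((P[:,:2]*1000).astype(np.float32));print(np.round(c,1),np.round(sz,1),round(a,1),len(P),P[:,2].mean().round(4))
rect(255,171,49,64,.044,.06);rect(255,171,49,64,.066,.085);rect(335,202,41,64,.002,.01)
rect(335,202,41,64,.002,.07)
E
```

```text
[537.  214.2] [124.1  72. ] 20.4 1529 0.0511
[537.  214.4] [60.  13.9] 20.1 171 0.0727
[470.7  35.3] [178.3 122.6] 0.3 1389 0.0038
[470.7  35.3] [178.3 122.5] 0.3 1873 0.0093
```

The top view shows the long cover at pixel (278,202), the short one at (442,177) and the box at (355,231), yawed slightly to the right. The side view agrees, with the cover at (318,240) and the box at (357,196). I'll move above the long cover.

```bash
python3 -m pendant '[{"claw":1,"dx":40,"dy":-45,"dz":0,"twist":0.1},{"claw":1,"dx":70,"dy":-85,"dz":0,"twist":0.2},{"claw":1,"dx":105,"dy":-125,"dz":0,"twist":0.3},{"claw":1,"dx":135,"dy":-160,"dz":0,"twist":0.4},{"claw":1,"dx":165,"dy":-200,"dz":0,"twist":0.5},{"claw":1,"dx":200,"dy":-235,"dz":0,"twist":0.6},{"claw":1,"dx":230,"dy":-270,"dz":0,"twist":0.7},{"claw":1,"dx":260,"dy":-305,"dz":0,"twist":0.717}]' && python3 -m pendant '[{"claw":1,"dx":30,"dy":-35,"dz":0,"twist":0},{"claw":1,"dx":57,"dy":-65,"dz":0,"twist":0},{"claw":1,"dx":57,"dy":-65,"dz":0,"twist":0},{"claw":1,"dx":57,"dy":-65,"dz":0,"twist":0}]'
python3 - <<'E'
from h import *
s=r.get_state();p,d=eyes.snapshot("wrist");cv2.imwrite("pics/w1.png",p)
W=cloud("wrist",d,s);np.save("w1.npy",W)
print(s["tool_pos"],R.from_quat(s["eef_rot"]).as_matrix()[:,1])
for q in("cover","junction_box"):
    for o in nets.spot_in("wrist",q)[:2]:print(q,round(o["confidence"],2),(np.array(o["box"])*[640,400,640,400]).astype(int))
P=W.reshape(-1,3)
for lo,hi in((.046,.058),(.066,.082)):
    M=P[(P[:,2]>lo)&(P[:,2]<hi)&(np.hypot(P[:,0]-.537,P[:,1]-.214)<.085)]
    c,sz,a=cv2.minAreaRect((M[:,:2]*1000).astype(np.float32));print(np.round(c,1),np.round(sz,1),round(a,1),len(M),M[:,2].mean().round(4))
E
```

```text
clock: 1.3
tool_pos: [0.4814, 0.2788, 0.2389]
eef_rot: [-0.178, 0.984, 0.0, 0.0]
contact_force: [0.0, 0.8, -0.3]
opening: 1.002
finger_force: 0.0
clock: 1.7
tool_pos: [0.5374, 0.2147, 0.2386]
eef_rot: [-0.176, 0.984, 0.0, -0.0]
contact_force: [-0.8, 0.3, -0.1]
opening: 0.999
finger_force: 0.0
[0.53741507 0.21467313 0.23860798] [-3.46190060e-01  9.38164351e-01  3.04525553e-04]
cover 0.7 [284 126  62 104]
junction_box 0.66 [142   0 107 139]
[538.4 213.7] [123.5  72. ] 20.2 5994 0.0524
[537.6 213.3] [58.5 13.2] 20.5 703 0.0739
```

View pics/w1.png

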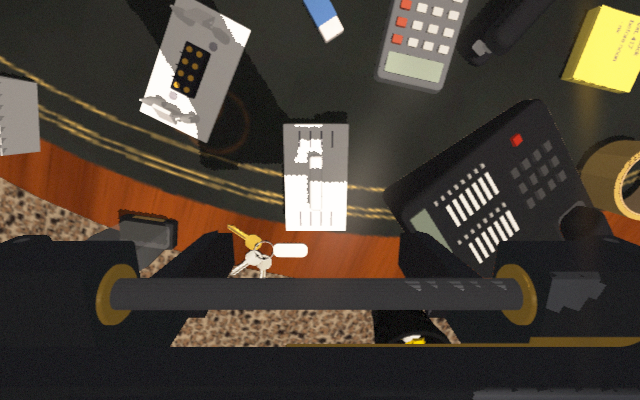

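```bash
python3 - <<'E'
from h import *
W=np.load("w1.npy");P=W.reshape(-1,3);p=cv2.imread("pics/w1.png").reshape(-1,3)
M=P[(P[:,2]<.012)&(P[:,2]>-.006)&(p.min(1)>150)&(abs(P[:,0]-.47)<.12)&(abs(P[:,1]-.035)<.08)]
c,sz,a=cv2.minAreaRect((M[:,:2]*1000).astype(np.float32));print(np.round(c,1),np.round(sz,1),round(a,1),len(M),M[:,2].mean())
W=np.load("top.npy");P=W.reshape(-1,3);p=cv2.imread("pics/top.png").reshape(-1,3)
M=P[(P[:,2]<.012)&(P[:,2]>-.006)&(p.min(1)>150)&(abs(P[:,0]-.47)<.12)&(abs(P[:,1]-.035)<.08)]
c,sz,a=cv2.minAreaRect((M[:,:2]*1000).astype(np.float32));print(np.round(c,1),np.round(sz,1),round(a,1),len(M),M[:,2].mean())
E
python3 -m pendant '[{"claw":1,"dx":0,"dy":0,"dz":-45,"twist":0.007},{"claw":1,"dx":0,"dy":0,"dz":-90,"twist":0},{"claw":1,"dx":0,"dy":0,"dz":-130,"twist":0},{"claw":1,"dx":0,"dy":0,"dz":-160,"twist":0},{"claw":1,"dx":0,"dy":0,"dz":-175,"twist":0},{"claw":1,"dx":0,"dy":0,"dz":-182,"twist":0},{"claw":1,"dx":0,"dy":0,"dz":-182,"twist":0},{"claw":1,"dx":0,"dy":0,"dz":-182,"twist":0}]'
```

```text
[473.6  32.2] [ 83.  150.3] 78.7 2074 0.0042785205555472055
[466.   19.7] [123.8 160.5] 83.8 1778 0.0030021112664543105
clock: 2.65
tool_pos: [0.5378, 0.2164, 0.0581]
eef_rot: [-0.177, 0.984, 0.0, 0.001]
contact_force: [0.7, -0.2, -0.3]
opening: 1.001
finger_force: 0.0
```

The wrist view shows the cover centred under the gripper at (316,178), the box at (195,70), and the fingers clear of the phone and keys. Next I grip the rib and lift.

```bash
python3 -m pendant '[{"claw":1,"dx":0,"dy":-2,"dz":-2,"twist":0},{"claw":0,"dx":0,"dy":-2,"dz":-2,"twist":0},{"claw":0,"dx":0,"dy":-2,"dz":-2,"twist":0},{"claw":0,"dx":0,"dy":-2,"dz":-2,"twist":0},{"claw":0,"dx":0,"dy":-2,"dz":-2,"twist":0},{"claw":0,"dx":0,"dy":-2,"dz":-2,"twist":0},{"claw":0,"dx":0,"dy":-2,"dz":-2,"twist":0},{"claw":0,"dx":0,"dy":-2,"dz":-2,"twist":0}]' 50
```

```text
clock: 3.45
tool_pos: [0.537, 0.2136, 0.0547]
eef_rot: [-0.177, 0.984, 0.0, -0.0]
contact_force: [-0.4, 0.3, 0.0]
opening: 0.389
finger_force: 0.0
```

```bash
python3 -m pendant '[{"claw":0,"dx":0,"dy":0,"dz":0,"twist":0},{"claw":0,"dx":0,"dy":0,"dz":0,"twist":0},{"claw":0,"dx":0,"dy":0,"dz":0,"twist":0},{"claw":0,"dx":0,"dy":0,"dz":0,"twist":0},{"claw":0,"dx":0,"dy":0,"dz":0,"twist":0},{"claw":0,"dx":0,"dy":0,"dz":0,"twist":0}]'
```

```text
clock: 4.05
tool_pos: [0.5369, 0.2135, 0.0547]
eef_rot: [-0.177, 0.984, 0.0, -0.0]
contact_force: [-0.6, -0.6, -0.7]
opening: 0.156
finger_force: 50.0
```

```bash
python3 -m pendant '[{"claw":0,"dx":0,"dy":0,"dz":15,"twist":0},{"claw":0,"dx":0,"dy":0,"dz":45,"twist":0},{"claw":0,"dx":0,"dy":0,"dz":85,"twist":0},{"claw":0,"dx":0,"dy":-15,"dz":120,"twist":-0.12},{"claw":0,"dx":0,"dy":-30,"dz":150,"twist":-0.25},{"claw":0,"dx":0,"dy":-45,"dz":160,"twist":-0.36},{"claw":0,"dx":0,"dy":-54,"dz":160,"twist":-0.42},{"claw":0,"dx":0,"dy":-54,"dz":160,"twist":-0.42}]'
cat > m.py <<'E'
from h import *
import sys
n=sys.argv[1]
s=r.get_state();p,d=eyes.snapshot("wrist");cv2.imwrite(f"pics/{n}.png",p)
W=cloud("wrist",d,s);np.save(n+".npy",W)
pt,dt=eyes.snapshot("top");cv2.imwrite(f"pics/{n}_top.png",pt);np.save(n+"_top.npy",cloud("top",dt))
print(s["tool_pos"],R.from_quat(s["eef_rot"]).as_matrix()[:,1],s["contact_force"],s["finger_force"])
for c in("wrist","top"):
    for f in(nets.spot_in,nets.place_of):
        for o in f(c,"junction_box")[:2]:print(c,o)
for W,p in((W,p),(np.load(n+"_top.npy"),pt)):
    W=W.reshape(-1,3);p=p.reshape(-1,3)
    ok=(abs(W[:,0]-.472)<.1)&(abs(W[:,1]-.034)<.07)
    M=W[ok&(W[:,2]<.008)&(W[:,2]>.002)&(p.min(1)>110)];print(len(M))
    if len(M)>50:
        c,sz,a=cv2.minAreaRect((M[:,:2]*1000).astype(np.float32));print("plate",np.round(c,1),np.round(sz,1),round(a,1),M[:,2].mean())
    M=W[ok&(W[:,2]>.015)&(W[:,2]<.056)]
    if len(M)>20:
        c,sz,a=cv2.minAreaRect((M[:,:2]*1000).astype(np.float32));print("posts",np.round(c,1),np.round(sz,1),round(a,1),len(M),M[:,2].max())
E
python3 m.py w2
```

```text
clock: 4.85
tool_pos: [0.5372, 0.1578, 0.2162]
eef_rot: [0.033, 0.999, -0.0, 0.001]
contact_force: [-0.5, 0.0, -0.0]
opening: 0.154
finger_force: 50.0
[0.5372372  0.15779397 0.21622715] [ 6.62631970e-02  9.97801834e-01 -8.30482601e-04] [-0.53908518  0.02980026 -0.04286147] 50.000239703804255
wrist {'box': [0.2602, 0.159, 0.1245, 0.3183], 'confidence': 0.9}
wrist {'position': [0.3323, 0.3235], 'confidence': 0.83}
5655
plate [460.6  36.6] [ 86.8 172.5] 83.0 0.0042519505658847705
posts [474.5  35.3] [ 52.5 125.4] 83.8 2392 0.05194405466866886
0
```

View pics/w2.png

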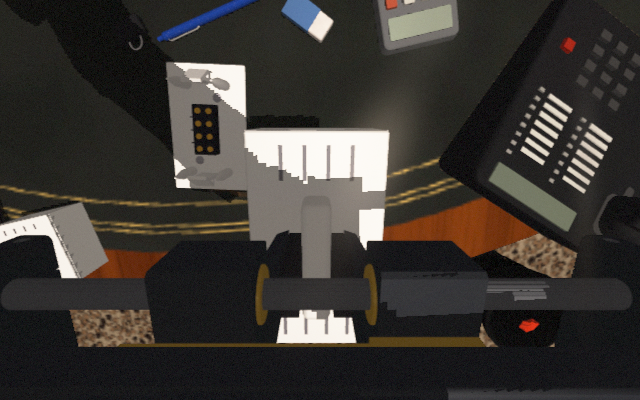

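The wrist view shows the cover held straight, with its near edge at row 131 and columns 246–388. The box plate is fully visible at columns 167–246, rows 63–190, yawed about -6 deg. I'll fit it precisely.

```bash
python3 - <<'E'
from h import *
W=np.load("w2.npy");p=cv2.imread("pics/w2.png")
m=((W[...,2]<.056)&(W[...,2]>.002)).astype(np.uint8)
u=np.zeros_like(m);u[58:194,160:246]=1;m*=u
n,l,st,_=cv2.connectedComponentsWithStats(m);k=1+np.argmax(st[1:,4]);print(st[k])
S=W[l==k];M=S[S[:,2]<.007]
M=M[(p[l==k][S[:,2]<.007].min(1)>60)]
for lo,hi in((0,0),(.5,.5)):
    c,sz,a=cv2.minAreaRect((M[:,:2]*1000).astype(np.float32));
print("plate",np.round(c,1),np.round(sz,1),a,M[:,2].mean())
# hooks/posts tops
for lo in(.03,.042):
    T=S[S[:,2]>lo];c,sz,a=cv2.minAreaRect((T[:,:2]*1000).astype(np.float32));print(lo,np.round(c,1),np.round(sz,1),a,len(T))
a=-.11;Rz=np.array([[np.cos(a),np.sin(a)],[-np.sin(a),np.cos(a)]])
D=(S[:,:2]-[.4735,.0345])@Rz.T*1000
H=S[:,2]>.042
print(np.c_[D[H],S[H,2]*1000][::12].round(0).tolist())
# cover roof
C=W[100:240,240:400].reshape(-1,3);C=C[(C[:,2]>.203)&(C[:,2]<.222)]
D=(C[:,:2]-[.5372,.1578])@np.array([[.9978,.0663],[-.0663,.9978]])@np.eye(2)*1000
R_=np.array([[.9978,-.0663],[.0663,.9978]]);D=(C[:,:2]-[.5372,.1578])@R_.T*1000
print("roof z",np.median(C[:,2]),np.percentile(D,[0.5,99.5],axis=0))
f=D[D[:,0]<-45];print(np.percentile(f[:,1],[1,99]))
for y0 in(-25,0,25):
    g=D[abs(D[:,1]-y0)<5];print(y0,np.percentile(g[:,0],1))
E
```

```text
[ 165   62   81  129 9273]
plate [474.5  34.3] [ 88.2 144.2] 83.28966522216797 0.004266255992271233
0.03 [474.8  35.7] [ 52.1 121.2] 83.037109375 848
0.042 [474.5  35.3] [ 47.2 108.8] 84.01931762695312 374
[[-53.0, -10.0, 42.0], [-52.0, -5.0, 44.0], [-53.0, 7.0, 44.0], [-51.0, -6.0, 46.0], [-51.0, 6.0, 45.0], [-49.0, -19.0, 46.0], [-50.0, 1.0, 48.0], [-48.0, -22.0, 51.0], [-49.0, -5.0, 48.0], [-49.0, 7.0, 48.0], [-47.0, -21.0, 50.0], [-48.0, -4.0, 47.0], [-49.0, 8.0, 46.0], [-46.0, -22.0, 46.0], [-47.0, -4.0, 48.0], [-48.0, 8.0, 46.0], [-46.0, 3.0, 46.0], [-48.0, 24.0, 44.0], [49.0, -21.0, 44.0], [49.0, -7.0, 46.0], [48.0, 22.0, 45.0], [50.0, -7.0, 47.0], [49.0, 6.0, 48.0], [51.0, -22.0, 51.0], [51.0, -4.0, 49.0], [50.0, 9.0, 48.0], [52.0, -7.0, 47.0], [52.0, 6.0, 48.0], [54.0, -10.0, 45.0], [53.0, 4.0, 47.0], [53.0, 23.0, 42.0], [54.0, 9.0, 44.0]]
roof z 0.21390387201018513 [[-60.72732882 -35.60541324]
 [ -4.29609341  35.19761313]]
[-35.10928777  34.87037682]
-25 -60.35260212450234
0 -60.72596001713529
25 -60.344634387736946
```

```bash
python3 -m pendant '[{"claw":0,"dx":-15,"dy":-28,"dz":0,"twist":-0.02},{"claw":0,"dx":-34,"dy":-65,"dz":0,"twist":-0.05},{"claw":0,"dx":-52,"dy":-100,"dz":0,"twist":-0.051},{"claw":0,"dx":-62,"dy":-118,"dz":-10,"twist":-0.051},{"claw":0,"dx":-64,"dy":-123,"dz":-40,"twist":-0.051},{"claw":0,"dx":-64,"dy":-123,"dz":-70,"twist":-0.051},{"claw":0,"dx":-64,"dy":-123,"dz":-80,"twist":-0.051},{"claw":0,"dx":-64,"dy":-123,"dz":-80,"twist":-0.051}]'
python3 - <<'E'
from h import *
s=r.get_state();t=R.from_quat(s["eef_rot"]).as_matrix()[:,1]
p,d=eyes.snapshot("wrist");cv2.imwrite("pics/w3.png",p);W=cloud("wrist",d,s)
print(s["tool_pos"],t,np.degrees(np.arctan2(-t[0],t[1])))
P=W.reshape(-1,3);rel=P[:,:2]-s["tool_pos"][:2];c=np.array([t[1],-t[0]])
D=np.c_[rel@c,rel@t[:2]]*1000
z=s["tool_pos"][2]-.0025
m=(abs(P[:,2]-z)<.008)&(abs(D[:,1])<45)&(D[:,0]<-30)&(D[:,0]>-75);print("roof",np.percentile(D[m],[1,99],axis=0),np.median(P[m,2]))
a=np.radians(-6.7);B=np.array([np.cos(a),np.sin(a)])
e=P[:,:2]-[.4745,.0343]
X=e@B*1000;Y=e@np.array([-B[1],B[0]])*1000
m=(P[:,2]>.002)&(P[:,2]<.008)&(X>-85)&(X<0)&(abs(Y)<60);print("plate",m.sum(),np.percentile(np.c_[X,Y][m],[1,99],axis=0))
p,d=eyes.snapshot("side");cv2.imwrite("pics/s3.png",cv2.resize(p[120:270,260:460],None,fx=3.5,fy=3.5))
E
```

```text
clock: 5.95
tool_pos: [0.4723, 0.0371, 0.1337]
eef_rot: [0.057, 0.998, -0.0, -0.001]
contact_force: [-0.7, 1.4, -0.1]
opening: 0.155
finger_force: 50.0
[0.472301   0.03707479 0.13369831] [ 1.13113831e-01  9.93581924e-01 -4.69911922e-04] -6.4948463352001875
roof [[-60.77329994 -35.03576058]
 [-30.31300835  34.81456552]] 0.13159158881390456
plate 1144 [[-74.63939708 -43.3650633 ]
 [-62.0489901   42.92437897]]
```

View pics/s3.png

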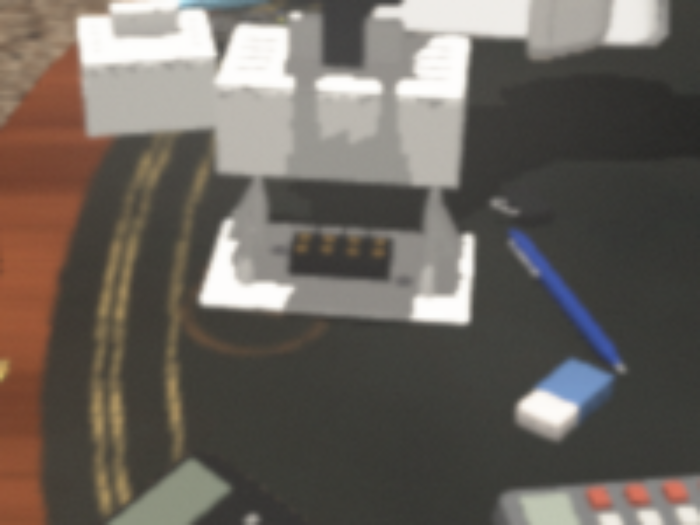

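The side crop shows the cover at (340,110) aligned above the box's posts, with the base plate at (335,270). I'll centre it and lower it over the posts.

```bash
python3 -m pendant '[{"claw":0,"dx":0.5,"dy":-1,"dz":0,"twist":-0.003},{"claw":0,"dx":1,"dy":-1.5,"dz":0,"twist":-0.003},{"claw":0,"dx":1,"dy":-1.5,"dz":-6,"twist":-0.003},{"claw":0,"dx":1,"dy":-1.5,"dz":-14,"twist":-0.003},{"claw":0,"dx":1,"dy":-1.5,"dz":-20,"twist":-0.003},{"claw":0,"dx":1,"dy":-1.5,"dz":-20,"twist":-0.003}]'
```

```text
clock: 6.65
tool_pos: [0.4733, 0.035, 0.1137]
eef_rot: [0.059, 0.998, -0.0, -0.001]
contact_force: [0.6, -0.4, -0.3]
opening: 0.156
finger_force: 50.0
```

Centred to within about 0.6 mm with no contact. I'll go down to just above the hooks.

```bash
python3 -m pendant '[{"claw":0,"dx":0,"dy":-0.5,"dz":-5,"twist":0},{"claw":0,"dx":0,"dy":-0.5,"dz":-10,"twist":0},{"claw":0,"dx":0,"dy":-0.5,"dz":-15,"twist":0},{"claw":0,"dx":0,"dy":-0.5,"dz":-20,"twist":0},{"claw":0,"dx":0,"dy":-0.5,"dz":-24,"twist":0},{"claw":0,"dx":0,"dy":-0.5,"dz":-24,"twist":0}]'
```

```text
clock: 7.25
tool_pos: [0.4736, 0.0346, 0.0902]
eef_rot: [0.059, 0.998, -0.0, -0.0]
contact_force: [-0.0, -0.9, 0.0]
opening: 0.158
finger_force: 50.0
```

```bash
python3 -m pendant '[{"claw":0,"dx":0,"dy":0,"dz":-3,"twist":0},{"claw":0,"dx":0,"dy":0,"dz":-6,"twist":0},{"claw":0,"dx":0,"dy":0,"dz":-9,"twist":0},{"claw":0,"dx":0,"dy":0,"dz":-12,"twist":0},{"claw":0,"dx":0,"dy":0,"dz":-15,"twist":0},{"claw":0,"dx":0,"dy":0,"dz":-18,"twist":0},{"claw":0,"dx":0,"dy":0,"dz":-18,"twist":0}]' 60
```

```text
clock: 7.95
tool_pos: [0.4736, 0.0346, 0.0722]
eef_rot: [0.059, 0.998, -0.0, -0.001]
contact_force: [0.6, -0.5, -2.4]
opening: 0.148
finger_force: 60.0
```

```bash
python3 -m pendant '[{"claw":0,"dx":0,"dy":0,"dz":-3,"twist":0},{"claw":0,"dx":0,"dy":0,"dz":-6,"twist":0},{"claw":0,"dx":0,"dy":0,"dz":-9,"twist":0},{"claw":0,"dx":0,"dy":0,"dz":-11,"twist":0},{"claw":0,"dx":0,"dy":0,"dz":-13,"twist":0},{"claw":0,"dx":0,"dy":0,"dz":-13,"twist":0}]'
python3 - <<'E'
from h import *
p,d=eyes.snapshot("side");cv2.imwrite("pics/s4.png",cv2.resize(p[120:270,260:460],None,fx=3.5,fy=3.5));W=cloud("side",d)
P=W[140:210,300:410].reshape(-1,3)
P=P[(abs(P[:,0]-.474)<.07)&(abs(P[:,1]-.035)<.05)]
print(np.histogram(P[:,2],bins=np.arange(.03,.12,.003)))
E
```

```text
clock: 8.55
tool_pos: [0.4739, 0.0345, 0.0594]
eef_rot: [0.059, 0.998, -0.0, -0.0]
contact_force: [0.8, 0.6, -0.3]
opening: 0.152
finger_force: 60.0
(array([ 95,  87, 103,  87,  99,  90, 100,  95, 230, 746,  32,  48,  43,
        45,  46,  47,  55,  18,  14,  17,  10,   0,   0,   0,   0,   0,
         0,   0,   0]), array([0.03 , 0.033, 0.036, 0.039, 0.042, 0.045, 0.048, 0.051, 0.054,
       0.057, 0.06 , 0.063, 0.066, 0.069, 0.072, 0.075, 0.078, 0.081,
       0.084, 0.087, 0.09 , 0.093, 0.096, 0.099, 0.102, 0.105, 0.108,
       0.111, 0.114, 0.117]))
```

View pics/s4.png

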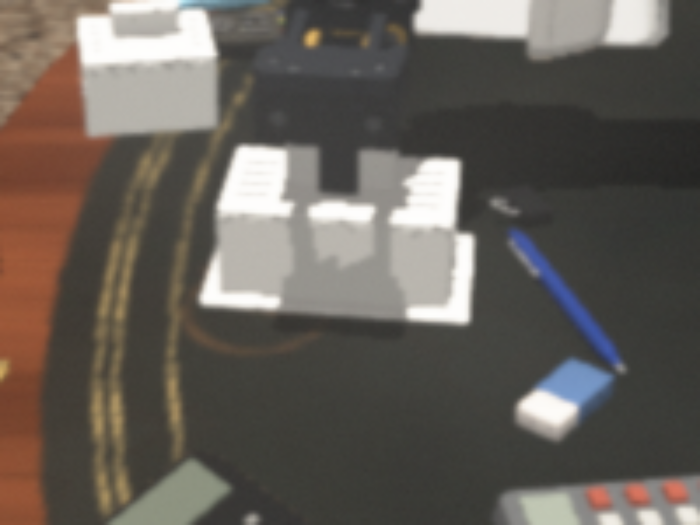

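The side crop shows the cover sitting nearly on the plate, at (340,230). I'll press a little further until I read a firm reaction.

```bash
python3 -m pendant '[{"claw":0,"dx":0,"dy":0,"dz":-1,"twist":0},{"claw":0,"dx":0,"dy":0,"dz":-2,"twist":0},{"claw":0,"dx":0,"dy":0,"dz":-3,"twist":0},{"claw":0,"dx":0,"dy":0,"dz":-3,"twist":0}]'
```

```text
clock: 9.0
tool_pos: [0.4741, 0.0346, 0.0585]
eef_rot: [0.059, 0.998, -0.0, 0.001]
contact_force: [-2.9, 1.5, 20.8]
opening: 0.15
finger_force: 60.0
```

```bash
python3 -m pendant '[{"claw":0,"dx":0,"dy":0,"dz":-1,"twist":0},{"claw":0,"dx":0,"dy":0,"dz":-1,"twist":0},{"claw":0,"dx":0,"dy":0,"dz":3,"twist":0},{"claw":0.6,"dx":0,"dy":0,"dz":3,"twist":0},{"claw":0.6,"dx":0,"dy":0,"dz":3,"twist":0},{"claw":0.6,"dx":0,"dy":0,"dz":3,"twist":0},{"claw":0.6,"dx":0,"dy":0,"dz":3,"twist":0},{"claw":0.6,"dx":0,"dy":0,"dz":3,"twist":0}]'
python3 -m pendant '[{"claw":0.6,"dx":0,"dy":0,"dz":0,"twist":0},{"claw":0.6,"dx":0,"dy":0,"dz":30,"twist":0},{"claw":0.6,"dx":0,"dy":0,"dz":70,"twist":0},{"claw":0.6,"dx":0,"dy":0,"dz":110,"twist":0},{"claw":0.6,"dx":30,"dy":0,"dz":150,"twist":0},{"claw":0.6,"dx":60,"dy":0,"dz":170,"twist":0},{"claw":0.6,"dx":60,"dy":0,"dz":170,"twist":0}]'
python3 - <<'E'
from h import *
s=r.get_state();p,d=eyes.snapshot("wrist");cv2.imwrite("pics/w5.png",p);W=cloud("wrist",d,s)
P=W.reshape(-1,3);a=np.radians(-6.7);B=np.array([np.cos(a),np.sin(a)]);e=P[:,:2]-[.4745,.0343]
X=e@B*1000;Y=e@np.array([-B[1],B[0]])*1000
for lo,hi in((.046,.066),(.072,.088),(.002,.008)):
    m=(P[:,2]>lo)&(P[:,2]<hi)&(abs(X)<75)&(abs(Y)<50)
    c,sz,g=cv2.minAreaRect(np.c_[X,Y][m].astype(np.float32));print(lo,m.sum(),np.round(c,1),np.round(sz,1),round(g,1),np.median(P[m,2]))
m=(P[:,2]>.05)&(P[:,2]<.066)&(abs(X)<60)&(abs(Y)<34)&(abs(Y)>12)
A=np.c_[X[m],Y[m],np.ones(m.sum())];print("tilt mm/mm",np.linalg.lstsq(A,P[m,2]*1000,rcond=None)[0])
p,d=eyes.snapshot("side");cv2.imwrite("pics/s5.png",cv2.resize(p[120:270,260:460],None,fx=3.5,fy=3.5))
print(s)
E
```

```text
clock: 9.8
tool_pos: [0.474, 0.0345, 0.0596]
eef_rot: [0.059, 0.998, 0.0, -0.0]
contact_force: [-0.0, -0.4, -0.3]
opening: 0.583
finger_force: 0.0
clock: 10.5
tool_pos: [0.5397, 0.0349, 0.2332]
eef_rot: [0.06, 0.998, 0.001, 0.005]
contact_force: [0.0, -0.3, 0.3]
opening: 0.601
finger_force: 0.0
0.046 7456 [ 1. -0.] [ 72.1 123.2] 89.9 0.056316342074941794
0.072 862 [ 0.8 -0.3] [13.1 59.2] 89.7 0.07807491211840337
0.002 568 [0.6 0. ] [147.8  98.1] 0.1 0.004091507164618202
tilt mm/mm [1.84650577e-03 1.34353737e-03 5.63596590e+01]
{'clock': 10.5, 'q': array([ 0.07637717,  0.59646235, -0.36587766,  1.83201719,  0.29790636,
        0.75540648,  1.00262412]), 'qd': array([-0.01901036,  0.02547172,  0.01546052,  0.15563309,  0.00407971,
       -0.03790003, -0.0279625 ]), 'joint_torque': array([  0.31122224, -45.98459244,  -2.92815194, -13.82232159,
        -0.08261485,   0.4993478 ,   0.22291638]), 'tool_pos': array([0.53972146, 0.03489711, 0.23317772]), 'eef_rot': array([0.05996726, 0.99818428, 0.00148505, 0.00546404]), 'contact_force': array([ 0.00140577, -0.32477665,  0.26017906]), 'moment': array([0.02698295, 0.04064137, 0.0006611 ]), 'finger_force': 0.0, 'opening': 0.6009209803041846}
```

View pics/w5.png

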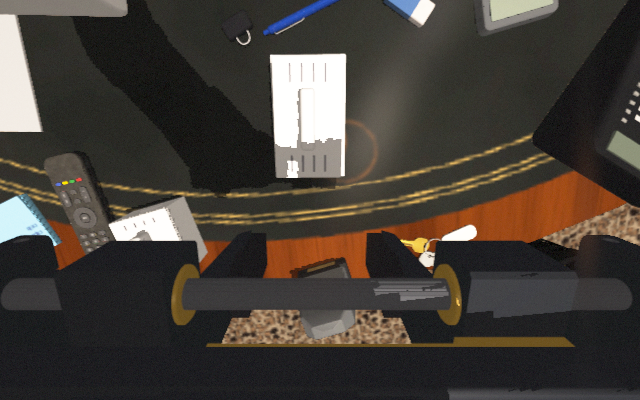

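View pics/s5.png

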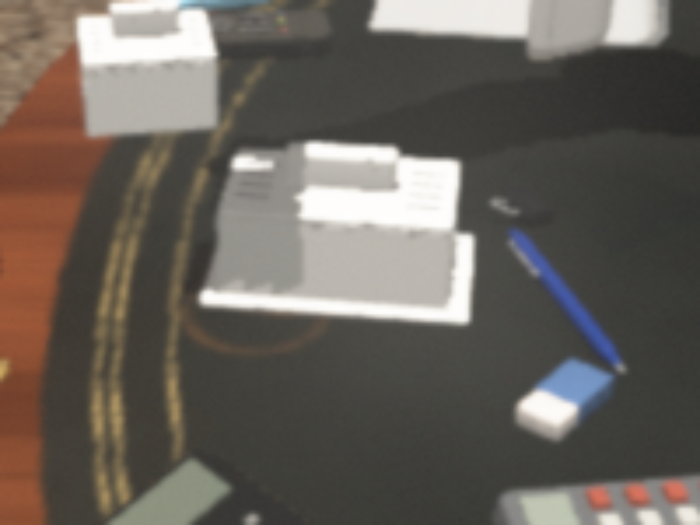

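Both views show the cover level and centred on the plate, with its roof at 56.3 mm (56 mm is home), and the gripper clear of it. Handing in.

```bash
python3 -c "
from plant import r
print(r.finish_job())"
```

```text
the job is handed in; nothing more can be done
None
```

The long cover is pressed home on the junction box, sitting level with its roof at 56.3 mm (56 mm expected), then released and handed in at about 10.6 s; I inferred the hook clicks from the height and the force readings, since no view showed the hooks in their windows.

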